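# Wind the slab roller down onto its gauge strips

## Robot

A 6-joint arm with a two-finger parallel gripper is mounted at the origin on the work surface. World frame = base frame: x ahead of the robot, y to its left, z up, the work surface at z = 0. Lengths are in m, angles in rad, forces in N, time in s.
With the tool pointing down it reaches from about 0.35 to 0.775 m from the base axis. Payload 7.3 kg.
Tool frame: the origin (TCP) lies on the centre line of the jaws, within the pads' length; the fingertips stand 11 mm ahead of it and the grasp point (between the pads) lies 8 mm behind it; z points along the fingers, y is the direction in which the jaws open and shut (so a half turn about z gives the same grasp; the last joint's range is limited). The gripper opens to 92 mm and grips with 3 to 60 N. Pads are 19 mm wide; open, the fingers measure 130 mm over their backs; the gripper's body (75 mm by 190 mm) begins 47 mm behind the grasp point.
Start: joints at [1.071, 0.342, 1.524, -0, 1.275, -0.146], TCP at [0.182, 0.493, 0.201] pointing down, gripper open.
Joint ranges: [-2.53, 2.53], [-0.77, 2.02], [0.04, 2.7], [-1, 4.14], [0.28, 2.66], [-3.11, 3.11]. Speed limits (rad/s): [2.57, 2.57, 3.14, 3.14, 3.14, 3.14].

## Interface

Orientations are given as [roll, pitch, yaw] about the fixed x, y, z axes, in that order (R = Rz(yaw) Ry(pitch) Rx(roll)).
In Python, from cell import robot gives the robot as it stands.
- The arm moves only by the tool jog_arm, never from a script. Its argument "deltas" is one flat list of numbers, 6 for each row, row after row: the shift along the world's x, y, z in units of 0.1 m (1.0 is 0.1 m), then the turn, a rotation vector about the world's x, y, z in units of 90 degrees (1.0 is 90 degrees). A call has 1 to 5 rows; each row is the pose to reach, as a shift and turn from the pose commanded when the call began; what a row does not reach only later rows make up. A row lasts 1/12 s, in which the tool goes at most 41.7 mm and 7.16 degrees, less where a joint would pass 70% of its speed; a pose out of reach is approached as far as the arm can. A call with a number of a shift or a turn outside -1 to 1 is refused whole. A call with a gripper value outside its range is refused whole. "claw" is the opening, from 0 (shut) to 1 (fully open), set as the call begins (left out, the last holds). The fingers move at their own pace and stop on an object; "newtons" is the grip in N (left out, the last holds). Time passes only in rows, so rows that repeat a pose let the fingers close. It gives the time, the measured TCP pose, the force and the opening at its end, in the units of the state.
- robot.observe(): the state, without advancing time (a new reading comes with each control period).
- robot.read_camera(name): name is "scene" or "top" or "wrist"; returns the picture (384x512x3 uint8, red, green, blue); there is no depth.
- robot.camera_params(name): a dict with "fx", "fy", "cx", "cy" (pixels), "R" (3x3) and "t" (3): a world point X has camera coordinates R X + t. Camera axes: x right, y down, z forward; pixel columns grow to the right and rows downward; lengths in m; the calibration is good to about 2 mm. A picture is of the moment at which its call begins: read the wrist's pose just before it. camera_params takes no time and is no camera call; for the wrist camera it gives the pose at the moment of the call.
- robot.hand_in(): hands the job in, once; it reports no verdict.
The state is a dict: "time": time; "qpos": joint angles; "qvel": joint speeds; "joint_efforts": joint torques, N m; "tool_pos": TCP position; "tool_rot": TCP orientation; "contact_force": force on the tool from outside, world axes, zero at the start; "torque": the same for the moment, N m; "opening": finger opening in m.
Only numpy, scipy, OpenCV 4.12 (cv2) and the standard library are available. Lean on these libraries where they do the work, as an engineer would, in place of code of your own. Each camera call takes 0.05 s, during which the arm holds its last target. There are 200 camera calls.

## Task

Set the slab roller for the next slab: fit the loose crank fully home on the square end of its screw spindle, easing it on rather than ramming it, and wind it clockwise (about two turns) until the roller bears firmly on the two gauge strips. Stop as soon as the crank goes stiff, so that the strips are not crushed, then let go and leave the crank on the spindle. Leave the bottle, the cup and the wooden rib where they are.

Things in the scene. Friction and masses are not known exactly. Their poses are not given: they have to be found in the camera images.
- slab_roller: Table-top slab roller, fixed, of grey steel: plywood bed 306 x 600 mm, top 45 mm above the table; over the roller a head, top 182 mm above the table (60 x 92 mm at the spindle). Origin on the table under the drive spindle's axis; x along the roller, y along the bed, z up. Two wooden gauge strips lie along the bed; their thickness differs: tops 6.5 to 9.5 mm above the bed, not measured
- spindle: Drive spindle, upright in the head: a steel square 14 x 14 mm, 22 mm tall (top 2 mm stepped in to 11 mm) on a round 24 mm collar. Origin on its axis on the collar's top, the crank's seat, 190 mm above the table; z up, x and y square to the flats. Clockwise from above (yaw falls) lowers the roller 8 mm a turn. Stays where it is left; takes 3 to 5 N at the crank's handle while it runs free
- roller: Steel roller, 70 mm diameter, under the head; the spindle moves it up and down. Origin on the roller's axis straight under the spindle; its underside is 35 mm lower and starts 13 to 20 mm above the strips. Once it meets the strips the crank goes stiff within a tenth of a turn: 6 to 10 N along the circle at the handle is firm, over 15 N crushes the strips
- crank: Loose dark steel crank, about 0.5 kg, standing on its hub (30 x 30 x 36 mm; square socket 15.5 mm wide, 25 mm deep, open below, sides along x and y; fits in any of four turns). Flat arm 16 mm wide, 10 mm thick, flush with the hub's top; handle at one end, 30 mm counterweight ball at the other (45 mm out). Origin: centre of the hub's underside; x along the arm to the handle, z up
- crank_hub (a point): Centre of the crank's hub, 18 mm above its underside, axes as the crank's. The hub's flat sides that face along the crank's y are free to grasp over their whole height (30 mm apart)
- crank_handle (a point): Centre of the crank's wooden handle: an upright cylinder of 22 mm diameter and 45 mm height that revolves freely on its pin, 65 mm from the hub's axis, standing on the arm; this point is 59.5 mm above the hub's underside
- bottle_mid (a point): Dark metal drinking bottle, 68 mm diameter, about 230 mm tall, half-way up (105 mm above its foot). A bystander
- cup_mid (a point): White pottery cup, 84 mm across the rim, 75 mm tall, half-way up. A bystander
- rib_mid (a point): Flat wooden rib (throwing tool) 110 x 55 x 8 mm, its centre. A bystander
Mind the look-alikes: they are no part of the job. Of the things that look like the crank, the largest one is meant.

How it is judged:
On the way, in this order (a step that is already met when the one before it is completed fails the run):
1. the crank sits home on the square of the spindle (horizontal distance between crank and spindle below 0.003 m and distance between crank and spindle below 0.004 m), for 0.2 s.
2. with the crank home, the roller is wound down firmly onto the strips (all of step 1 and contact force between roller and anything else above 100 N), for 0.1 s.
At the end, for the whole second after the job is handed in: The crank is left home and upright on the spindle (its mouth within 4 mm of the seat, 3 mm sideways, tilt under 0.08 rad) and at rest, and the roller still bears on the gauge strips under the screw's load (over 40 N) (all of step 1 and contact force between roller and anything else above 40 N and angle between crank's own z axis and vertical below 0.08 rad and linear speed of crank below 0.02 m/s); the robot touches nothing.
It fails at once if the gauge strips are crushed: the roller is driven onto them with over 600 N (about 15 N at the crank's handle) (contact force between roller and anything else above 600 N).
It fails at once if the crank is rammed against the spindle with over 40 N while it is not home (contact force between crank and spindle above 40 N and distance between crank and spindle above 0.006 m).
It fails at once if the bottle is moved (distance of bottle_mid from where it was at the start of the episode above 0.02 m).
It fails at once if the cup is moved (distance of cup_mid from where it was at the start of the episode above 0.02 m).
It fails at once if the wooden rib is moved (distance of rib_mid from where it was at the start of the episode above 0.02 m).
It also fails if it takes over 72 s, if anything falls off the work surface, if the arm or the gripper's body presses on something with over 40 N, if the wrist force passes 120 N, or if a joint passes its speed limit or range.

## Working session

There is one attempt and no reset: what is moved stays moved. The work goes in short steps, Python scripts to look and compute and a tool call to move; the robot and the scene stay as the last step left them, time stands still between calls to the robot, and variables do not carry over. Pictures are saved under pics/ and viewed, about 8 in all and at most 12, crops included, and the job is handed in when it is done.

Besides the shell and the picture viewer there is one more tool, called after "Request:" as a command line: name --argument value ..., lists and objects as JSON in quotes. jog_arm: Moves the arm, as the interface text tells. Its arguments: {"type":"object","properties":{"deltas":{"type":"array","items":{"type":"number"}},"claw":{"type":"number"},"newtons":{"type":"number"}},"required":["deltas"]}

```bash
mkdir -p pics; ls
python3 - <<'E'
from cell import robot
import cv2,numpy as np
s=robot.observe();print(s)
for n in("scene","top"):
    im=robot.read_camera(n);cv2.imwrite(f"pics/{n}0.png",im[...,::-1])
    p=robot.camera_params(n);print(n,p)
a=cv2.imread("pics/scene0.png");b=cv2.imread("pics/top0.png")
cv2.imwrite("pics/s_big.png",cv2.resize(a,(800,600)));cv2.imwrite("pics/t_big.png",cv2.resize(b,(800,600)))
E
```

```text
pics
{'time': 0.0, 'qpos': array([ 1.07098028e+00,  3.42741823e-01,  1.52502856e+00, -3.98072684e-09,
        1.27540449e+00, -1.45988224e-01]), 'qvel': array([-1.43580874e-03,  2.86501028e-05,  2.66239162e-04, -1.81789316e-03,
        1.22009133e-03, -2.21183211e-04]), 'joint_efforts': array([ 1.99500537e-04, -4.31242454e+01, -2.44219279e+01,  7.17375451e-02,
        5.60231984e-02, -1.33963140e-04]), 'tool_pos': array([0.18166041, 0.49208365, 0.19993106]), 'tool_rot': array([-3.14002727e+00, -2.30161674e-04,  2.78776466e+00]), 'contact_force': array([ 0.38984254,  0.00856772, -0.34289847]), 'torque': array([ 0.00983759, -0.01993483,  0.00669073]), 'opening': 0.09200058092286378}
scene {'fx': 385.8662720672793, 'fy': 385.8662720672793, 'cx': 251.9817749008676, 'cy': 189.47195409892691, 'R': array([[-0.8381641 ,  0.54529852,  0.01142249],
       [ 0.31598363,  0.50254717, -0.8047364 ],
       [-0.44456191, -0.67089184, -0.59352241]]), 't': array([ 0.42149859, -0.03227621,  1.24099847])}
top {'fx': 411.1552507989195, 'fy': 411.1552507989195, 'cx': 260.25624414356315, 'cy': 192.76594414472976, 'R': array([[-0.02826072, -0.99957957, -0.00648159],
       [-0.99713265,  0.02864572, -0.07004219],
       [ 0.07019841,  0.00448356, -0.99752297]]), 't': array([-0.00991298,  0.48816224,  1.13431307])}
```

View pics/s_big.png

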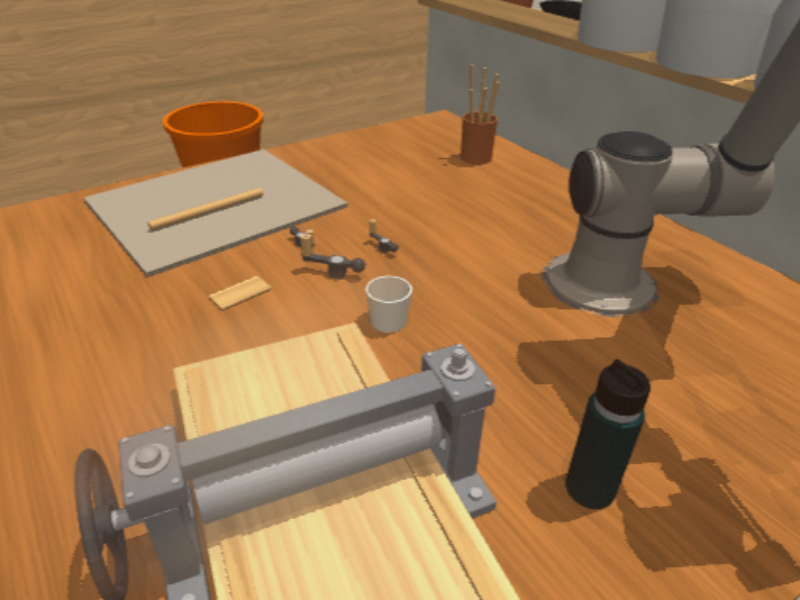

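View pics/t_big.png

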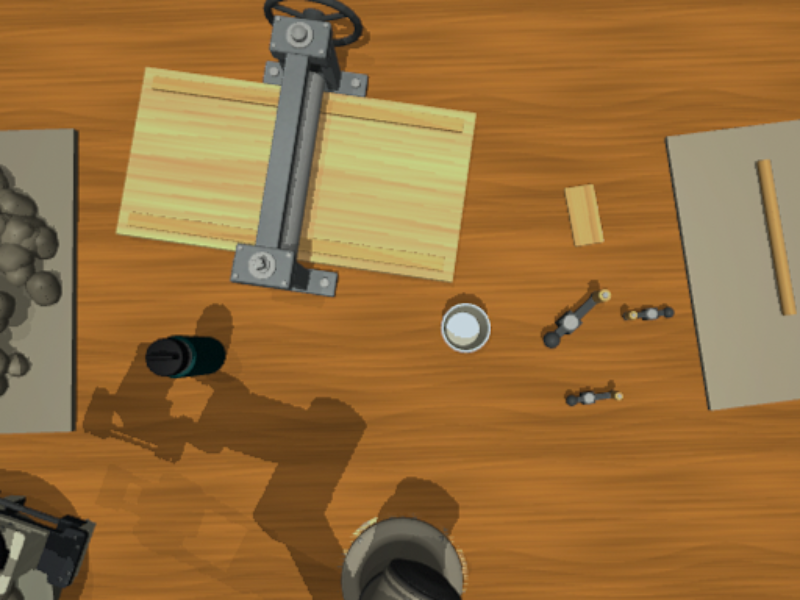

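The scene picture shows the crank (large one, about (335,265)), two smaller look-alikes, the cup, rib, and the spindle at (458,360). In the top picture (800x600) the crank's hub is at (570,322), the handle at (604,296), the ball at (551,340) and the spindle at (262,262).

```bash
cat > h.py <<'E'
import numpy as np
def cast(p,uv,z):
    d=np.array([(uv[0]-p["cx"])/p["fx"],(uv[1]-p["cy"])/p["fy"],1.]);R=np.array(p["R"]);c=-R.T@p["t"];d=R.T@d
    return c+d*(z-c[2])/d[2]
def proj(p,X):
    c=np.array(p["R"])@X+p["t"];return np.array([p["fx"]*c[0]/c[2]+p["cx"],p["fy"]*c[1]/c[2]+p["cy"]])
E
python3 - <<'E'
from cell import robot
from h import *
t=robot.camera_params("top");s=robot.camera_params("scene");k=.64
for n,u,z in [("hub",(570,322),.036),("handle",(604,296),.082),("ball",(551,340),.031),("spin",(262,262),.212),("bottle",(168,357),.21),("cup",(466,328),.075),("rib",(585,215),.008),("head tl",(240,243),.182),("tr",(296,250),.182),("bl",(233,280),.182),("br",(289,289),.182),("far spindle",(299,34),.19),("small1",(588,398),.03),("small2",(652,313),.03)]:
    X=cast(t,(u[0]*k,u[1]*k),z);print(n,X.round(4),(proj(s,X)/k).round(0))
p=robot.camera_params("wrist");R=p["R"];print(p,-R.T@p["t"])
E
```

```text
hub [ 0.4415 -0.3096  0.036 ] [336. 258.]
handle [ 0.4823 -0.3575  0.082 ] [306. 234.]
ball [ 0.411 -0.276  0.031] [358. 264.]
spin [0.539  0.1901 0.212 ] [455. 347.]
bottle [0.4012 0.3321 0.21  ] [620. 374.]
cup [ 0.4352 -0.1234  0.075 ] [388. 287.]
rib [ 0.6362 -0.3527  0.008 ] [240. 288.]
head tl [0.5737 0.2307 0.182 ] [451. 395.]
tr [0.5603 0.1441 0.182 ] [419. 350.]
bl [0.5165 0.242  0.182 ] [494. 382.]
br [0.5001 0.1559 0.182 ] [461. 339.]
far spindle [0.9007 0.1325 0.19  ] [149. 453.]
small1 [ 0.3079 -0.3364  0.03  ] [385. 237.]
small2 [ 0.4535 -0.4563  0.03  ] [300. 231.]
{'fx': 323.9785564249028, 'fy': 323.9785564249028, 'cx': 250.96953244707757, 'cy': 199.36207436014521, 'R': array([[ 0.34623741,  0.93814522, -0.00178799],
       [ 0.89714079, -0.33054555,  0.29304957],
       [ 0.27433204, -0.1030688 , -0.95609558]]), 't': array([-0.52336629, -0.03701388,  0.39064575])} [0.107249  0.5190222 0.3834058]
```

Request:
jog_arm --deltas '[0,0,0.4,0,0,0,0,0,0.8,0,0,0,0.3,-0.3,0.8,0,0,0,0.7,-0.6,0.8,0,0,0,1,-0.9,0.8,0,0,0]'

```text
time: 0.52
tool_pos: [0.2756, 0.4088, 0.2809]
tool_rot: [3.14, 0.001, 2.79]
contact_force: [0.6, 0.6, -1.5]
opening: 0.0922
```

Request:
jog_arm --deltas '[0.3,-0.3,0,0,0,0,0.6,-0.6,0,0,0,0,0.9,-0.9,0,0,0,0]'

```text
time: 0.77
tool_pos: [0.364, 0.3192, 0.2804]
tool_rot: [-3.141, -0.0, 2.788]
contact_force: [0.6, 1.0, 0.2]
opening: 0.0912
```

Request:
jog_arm --deltas '[0.3,-0.3,0,0,0,0,0.6,-0.6,0,0,0,0,0.9,-0.9,0,0,0,0,0.9,-0.9,0,0,0,0]'

```text
time: 1.1
tool_pos: [0.4572, 0.2258, 0.2797]
tool_rot: [-3.139, 0.001, 2.782]
contact_force: [-0.9, -0.0, -0.8]
opening: 0.0917
```

Run:
```python
from cell import robot
from h import *
import cv2,pickle
s=robot.observe();print(s["tool_pos"],s["tool_rot"],s["contact_force"])
p=robot.camera_params("wrist");im=robot.read_camera("wrist");cv2.imwrite("pics/w1.png",im[...,::-1]);pickle.dump(p,open("w1.pkl","wb"))
u=proj(p,np.array([.539,.19,.212]));print(u)
a,b=np.clip(u-[40,30],0,None).astype(int)
c=cv2.resize(im[b:b+60,a:a+80,::-1],(400,300),interpolation=cv2.INTER_CUBIC);print(a,b)
cv2.imwrite("pics/w1b.png",np.hstack([cv2.resize(im[...,::-1],(400,300)),c]))
```

```text
[0.45720474 0.22584136 0.27972837] [-3.13946234e+00  1.43647728e-03  2.78169476e+00] [-0.94208535 -0.03611997 -0.76015142]
[246.80334492 296.90230405]
206 266
```

View pics/w1b.png

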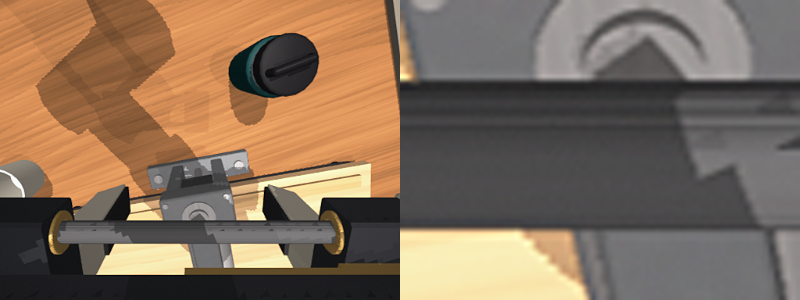

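The gripper's crossbar hides most of the spindle (image (247,297)); I shift so it lies further up the image.

Request:
jog_arm --deltas '[0.35,-0.15,0,0,0,0,0.7,-0.3,0,0,0,0,0.95,-0.35,0,0,0,0,0.95,-0.35,0,0,0,0]'

```text
time: 1.48
tool_pos: [0.5509, 0.1952, 0.279]
tool_rot: [-3.141, -0.001, 2.786]
contact_force: [-1.1, 0.2, -0.9]
opening: 0.0919
```

Run:
```python
from cell import robot
from h import *
import cv2,pickle
s=robot.observe();print(s["tool_pos"],s["tool_rot"],s["contact_force"])
p=robot.camera_params("wrist");im=robot.read_camera("wrist");cv2.imwrite("pics/w2.png",im[...,::-1]);pickle.dump(p,open("w2.pkl","wb"))
u=proj(p,np.array([.539,.19,.212]));print(u)
a,b=np.clip(u-[40,30],0,None).astype(int);print(a,b)
cv2.imwrite("pics/w2b.png",cv2.resize(im[b:b+60,a:a+80,::-1],(800,600),interpolation=cv2.INTER_CUBIC))
```

```text
[0.55085773 0.19515221 0.27898069] [-3.14087955e+00 -5.17886857e-04  2.78585051e+00] [-1.05846765  0.16823049 -0.85847526]
[241.01860759 191.06539516]
201 161
```

View pics/w2b.png

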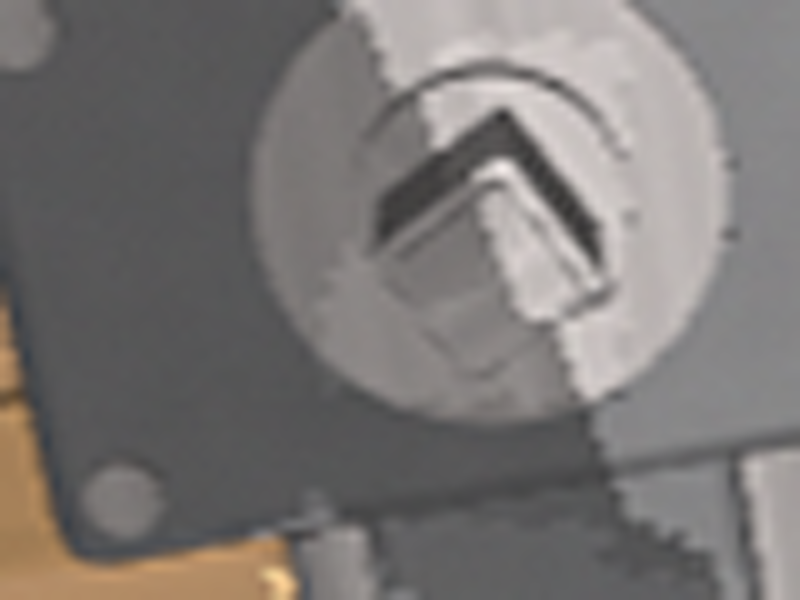

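The square's top is centred near crop (492,267), corners about (378,247), (492,160), (612,285), (485,378); its near side faces' foot lines run (375,205)-(505,105)-(600,235).

Run:
```python
import pickle
from h import *
p=pickle.load(open("w2.pkl","rb"))
g=lambda u,z:cast(p,(201+u[0]/10-.45,161+u[1]/10-.45),z)
print("centre",g((492,267),.21))
c=[g(u,.21) for u in((378,247),(492,160),(612,285),(485,378))]
for i in range(4):
    d=c[(i+1)%4]-c[i];print(np.hypot(*d[:2]).round(4),np.degrees(np.arctan2(d[1],d[0])).round(1)%90)
for a,b in(((375,205),(505,105)),((505,105),(600,235))):
    d=g(b,.19)-g(a,.19);print("foot",np.hypot(*d[:2]),np.degrees(np.arctan2(d[1],d[0]))%90)
# collar circle ~ (490,210) z=.19
print("collar",g((492,205),.19), "washer rim",g((490,190),.182))
```

```text
centre [0.53896576 0.19747593 0.21      ]
0.0116 17.599999999999994
0.0141 22.8
0.0129 17.0
0.014 17.599999999999994
foot 0.014276802901423677 17.71701456294352
foot 0.01412404801496918 15.292042464658484
collar [0.53872169 0.19746586 0.19      ] washer rim [0.53920284 0.19705655 0.182     ]
```

Run:
```python
import cv2,numpy as np
from cell import robot
from h import *
o=[]
for n in("top","scene"):
    im=cv2.imread(f"pics/{n}0.png");p=robot.camera_params(n)
    for X in([.539,.1975,.211],[.539,.190,.211]):print(n,proj(p,np.array(X)))
    u=proj(p,np.array([.539,.194,.205]));a,b=(u-[20,20]).astype(int);print(a,b)
    o.append(cv2.resize(im[b:b+40,a:a+40],(400,400),interpolation=cv2.INTER_CUBIC))
cv2.imwrite("pics/c.png",np.hstack(o))
```

```text
top [164.60484805 167.81465164]
top [167.8038849  167.72200693]
146 148
scene [293.4068151  224.49287156]
scene [291.02056524 222.3149169 ]
272 205
```

View pics/c.png

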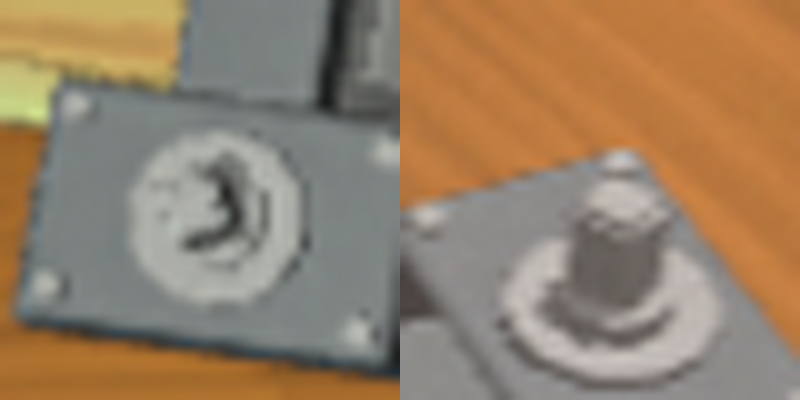

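The crop shows the spindle's top at about (166,168.5) in top and (294,224.5) in scene, agreeing with (0.539, 0.196) within 2 mm; spindle yaw is about 17° mod 90. Next, go over the crank.

Request:
jog_arm --deltas '[-0.05,-0.2,0,0,0,-0.065,-0.1,-0.4,0,0,0,-0.13,-0.15,-0.6,0,0,0,-0.195,-0.2,-0.8,0,0,0,-0.26,-0.22,-1,0,0,0,-0.327]'

```text
time: 1.95
tool_pos: [0.524, 0.0969, 0.2809]
tool_rot: [-3.141, -0.001, 2.271]
contact_force: [-0.0, -0.6, 0.3]
opening: 0.0921
```

Request:
jog_arm --deltas '[-0.07,-0.35,0,0,0,0,-0.14,-0.7,0,0,0,0,-0.22,-1,0,0,0,0]'

```text
time: 2.2
tool_pos: [0.5025, -0.0038, 0.2808]
tool_rot: [-3.142, -0.0, 2.276]
contact_force: [0.1, -0.7, 0.4]
opening: 0.0914
```

Request:
jog_arm --deltas '[-0.07,-0.35,0,0,0,0,-0.14,-0.7,0,0,0,0,-0.22,-1,0,0,0,0]'

```text
time: 2.45
tool_pos: [0.4808, -0.1039, 0.2808]
tool_rot: [3.141, -0.0, 2.276]
contact_force: [0.2, -0.5, -0.2]
opening: 0.092
```

Request:
jog_arm --deltas '[-0.07,-0.35,0,0,0,0,-0.14,-0.7,0,0,0,0,-0.22,-1,0,0,0,0]'

```text
time: 2.7
tool_pos: [0.4592, -0.2039, 0.2808]
tool_rot: [3.141, -0.0, 2.276]
contact_force: [0.1, 0.6, -0.3]
opening: 0.0917
```

Request:
jog_arm --deltas '[-0.07,-0.35,0,0,0,0,-0.14,-0.7,-0.2,0,0,0,-0.22,-1.0,-0.5,0,0,0,-0.22,-1.0,-0.9,0,0,0]'

```text
time: 3.03
tool_pos: [0.4383, -0.3079, 0.1922]
tool_rot: [-3.141, 0.008, 2.272]
contact_force: [0.9, -0.5, -0.2]
opening: 0.092
```

Request:
jog_arm --deltas '[0,0,-0.3,0,0,0,0,0,-0.5,0,0,0,0,0,-0.5,0,0,0]'

```text
time: 3.28
tool_pos: [0.4359, -0.3002, 0.1365]
tool_rot: [-3.141, -0.009, 2.275]
contact_force: [-0.2, -0.6, -0.6]
opening: 0.0918
```

Run:
```python
from cell import robot
from h import *
import cv2,pickle
s=robot.observe();print(s["tool_pos"],s["tool_rot"],s["contact_force"])
p=robot.camera_params("wrist");im=robot.read_camera("wrist");cv2.imwrite("pics/w3.png",im[...,::-1]);pickle.dump(p,open("w3.pkl","wb"))
print(proj(p,np.array([.4415,-.31,.036])))
cv2.imwrite("pics/w3b.png",cv2.resize(im[...,::-1],(800,600),interpolation=cv2.INTER_CUBIC))
```

```text
[ 0.43594673 -0.300232    0.13654745] [-3.1410713  -0.00938447  2.27516749] [-0.2355839  -0.62094179 -0.5938479 ]
[249.45120162 203.15484101]
```

View pics/w3b.png

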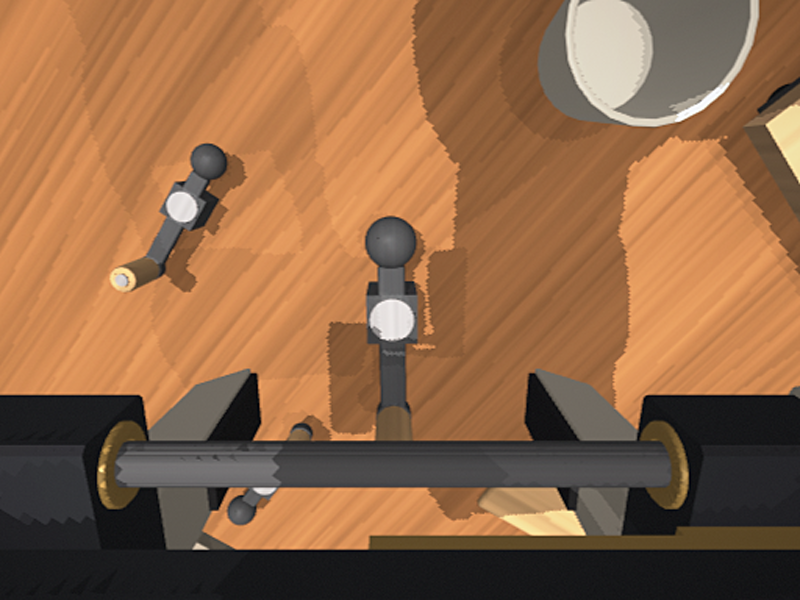

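The crank's hub disc is at (392,320), the ball at (390,242), arm going straight down the picture to the handle (394,410): the jaws are already aligned.

Run:
```python
import pickle
from cell import robot
from h import *
p=pickle.load(open("w3.pkl","rb"));k=.64
h=cast(p,(392*k,320*k),.037);b=cast(p,(390.5*k,242*k),.031);a=cast(p,(394*k,400*k),.036)
print(h,b,a,[np.degrees(np.arctan2(*(h-b)[1::-1])),np.degrees(np.arctan2(*(a-h)[1::-1])),np.degrees(np.arctan2(*(a-b)[1::-1]))],np.hypot(*(h-b)[:2]))
robot.read_camera("wrist");s=robot.observe();print(s["time"],s["tool_pos"],s["tool_rot"],s["qpos"])
```

```text
[ 0.44332489 -0.31011655  0.037     ] [ 0.41351816 -0.27638841  0.031     ] [ 0.47807302 -0.3490851   0.036     ] [np.float64(-48.53185505882105), np.float64(-48.27671666618889), np.float64(-48.39483909870339)] 0.045011421800854635
3.3833 [ 0.43842836 -0.30266154  0.14120605] [ 3.14127743e+00 -7.44336736e-04  2.27556144e+00] [-7.48372667e-01  4.11362234e-01  1.59242546e+00  4.40984057e-04
  1.13850719e+00 -1.45332256e+00]
```

Request:
jog_arm --deltas '[0.02,-0.03,-0.3,0,0,0.013,0.05,-0.07,-0.6,0,0,0.013,0.05,-0.07,-0.9,0,0,0.013,0.05,-0.07,-1.0,0,0,0.013,0.05,-0.07,-1.0,0,0,0.013]'

```text
time: 3.8
tool_pos: [0.443, -0.31, 0.0402]
tool_rot: [-3.142, -0.002, 2.295]
contact_force: [-0.1, 0.5, 0.5]
opening: 0.0918
```

Request:
jog_arm --deltas '[0,0,-0.12,0,0,0,0,0,-0.22,0,0,0,0,0,-0.22,0,0,0]'

```text
time: 4.05
tool_pos: [0.4434, -0.3109, 0.019]
tool_rot: [3.141, 0.0, 2.295]
contact_force: [-0.3, 0.4, 0.5]
opening: 0.0919
```

Request:
jog_arm --deltas '[0,0,0,0,0,0,0,0,0,0,0,0,0,0,0,0,0,0,0,0,0,0,0,0,0,0,0,0,0,0]' --claw 0 --newtons 35

```text
time: 4.47
tool_pos: [0.4434, -0.3113, 0.0191]
tool_rot: [3.141, 0.001, 2.295]
contact_force: [-0.3, -0.8, -0.0]
opening: 0.0628
```

Request:
jog_arm --deltas '[0,0,0,0,0,0,0,0,0,0,0,0,0,0,0,0,0,0,0,0,0,0,0,0,0,0,0,0,0,0]'

```text
time: 4.88
tool_pos: [0.4432, -0.3111, 0.0186]
tool_rot: [3.142, -0.0, 2.295]
contact_force: [0.6, -0.1, -0.4]
opening: 0.0296
```

Request:
jog_arm --deltas '[0,0,0.1,0,0,0,0,0,0.4,0,0,0,0,0,0.7,0,0,0,0,0,1,0,0,0]'

```text
time: 5.22
tool_pos: [0.4429, -0.3109, 0.1203]
tool_rot: [3.142, -0.001, 2.295]
contact_force: [0.5, -0.2, 0.3]
opening: 0.0037
```

Request:
jog_arm --deltas '[0.04,0.2,0.2,0,0,0,0.08,0.4,0.4,0,0,0,0.12,0.6,0.6,0,0,0,0.16,0.8,0.8,0,0,0,0.2,1,1,0,0,0]'

```text
time: 5.63
tool_pos: [0.463, -0.2101, 0.2205]
tool_rot: [3.141, 0.001, 2.294]
contact_force: [0.6, 0.3, 0.3]
opening: 0.0008
```

Request:
jog_arm --deltas '[0.04,0.2,0.1,0,0,-0.055,0.08,0.4,0.2,0,0,-0.11,0.12,0.6,0.3,0,0,-0.165,0.16,0.8,0.4,0,0,-0.22,0.2,1,0.5,0,0,-0.272]'

```text
time: 6.05
tool_pos: [0.483, -0.11, 0.27]
tool_rot: [3.141, 0.0, 1.863]
contact_force: [0.8, 0.2, -0.8]
opening: 0.0004
```

Request:
jog_arm --deltas '[0.04,0.2,0,0,0,0,0.08,0.4,0,0,0,0,0.12,0.6,0,0,0,0,0.16,0.8,0,0,0,0,0.2,1,0,0,0,0]'

```text
time: 6.47
tool_pos: [0.503, -0.0101, 0.2695]
tool_rot: [3.141, 0.0, 1.867]
contact_force: [0.2, -0.2, 0.4]
opening: 0.0006
```

Request:
jog_arm --deltas '[0.04,0.2,0,0,0,0,0.08,0.4,0,0,0,0,0.12,0.6,0,0,0,0,0.16,0.8,0,0,0,0,0.2,1,0,0,0,0]'

```text
time: 6.88
tool_pos: [0.523, 0.0899, 0.2695]
tool_rot: [3.141, 0.0, 1.867]
contact_force: [0.0, -0.6, -0.6]
opening: 0.0002
```

Request:
jog_arm --deltas '[0.03,0.3,0,0,0,0,0.06,0.6,0,0,0,0,0.1,0.9,0,0,0,0,0.14,1,0,0,0,0,0.14,1,0,0,0,0]'

```text
time: 7.3
tool_pos: [0.5372, 0.191, 0.2689]
tool_rot: [3.141, -0.0, 1.871]
contact_force: [-0.8, -0.0, -0.3]
opening: 0.0004
```

Run:
```python
from cell import robot
from h import *
import cv2,pickle
p=robot.camera_params("wrist");im=robot.read_camera("wrist");cv2.imwrite("pics/w4.png",im[...,::-1]);pickle.dump(p,open("w4.pkl","wb"))
a=robot.read_camera("scene");cv2.imwrite("pics/s4.png",a[...,::-1])
s=robot.observe();print(s["tool_pos"],s["tool_rot"],s["contact_force"],s["opening"])
cs=robot.camera_params("scene");u=proj(cs,np.array([.539,.1965,.22]));print(u);x,y=(u-[50,60]).astype(int);print(x,y)
cv2.imwrite("pics/c4.png",np.hstack([cv2.resize(im[...,::-1],(400,400)),cv2.resize(a[y:y+100,x:x+100,::-1],(400,400),interpolation=cv2.INTER_CUBIC)]))
```

```text
[0.53700736 0.18839448 0.26880922] [-3.14130146e+00  6.60913469e-04  1.86796273e+00] [0.57788517 0.00622346 0.57628575] 0.0010616103659347623
[293.4375931  220.66997107]
243 160
```

View pics/c4.png

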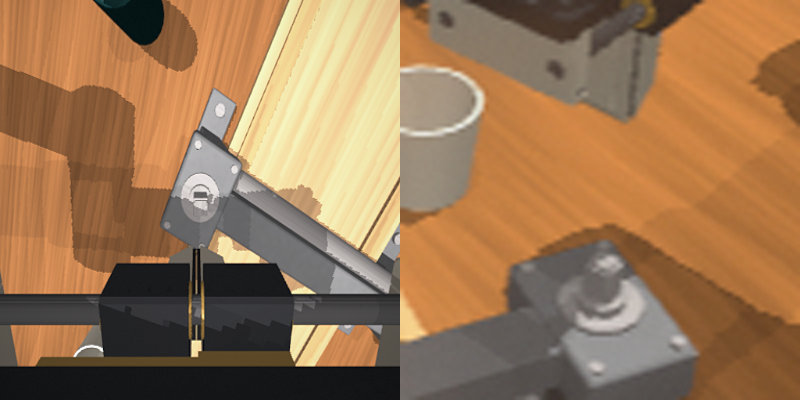

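The fingers had closed on nothing: I lifted before they gripped (opening 0.4 mm). The picture shows empty jaws and a clear view of the spindle at (197,195) in the left half. I check where the crank is now, and the spindle once more.

Run:
```python
from cell import robot
from h import *
import cv2
w=cv2.imread("pics/w4.png");u=(197*512/400,195*384/400);a,b=int(u[0]-20),int(u[1]-20);print(a,b)
t=robot.read_camera("top");cv2.imwrite("pics/t5.png",t[...,::-1])
print(robot.observe()["tool_pos"])
cv2.imwrite("pics/c5.png",np.hstack([cv2.resize(w[b:b+40,a:a+40],(400,400),interpolation=cv2.INTER_CUBIC),cv2.resize(t[160:240,330:410,::-1],(400,400),interpolation=cv2.INTER_CUBIC)]))
```

```text
232 167
[0.53703621 0.18786163 0.2688262 ]
```

View pics/c5.png

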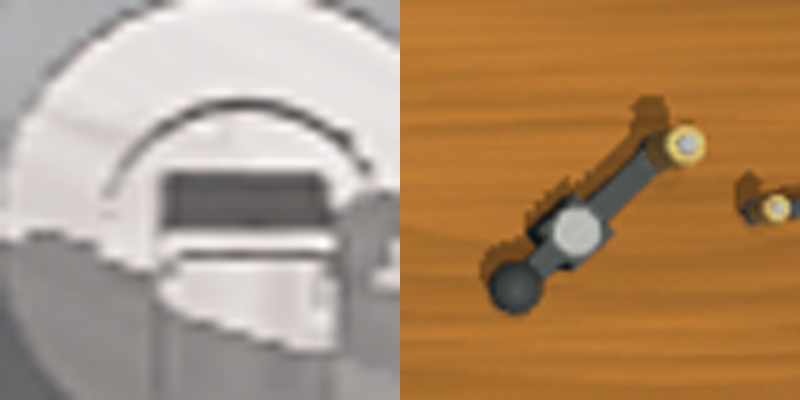

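The crank still stands upright in its place (hub disc at crop (178,230), handle (286,145)); the spindle's foot edge (165–325,172) lies level in the image, so its yaw equals the tool's yaw 107° (=17°).

Run:
```python
import pickle
from cell import robot
from h import *
p=pickle.load(open("w4.pkl","rb"));t=robot.camera_params("top")
g=lambda u,z:cast(p,(232+u[0]/10-.45,167+u[1]/10-.45),z)
a=np.radians(107.1);tx=np.array([np.cos(a),np.sin(a),0])
print("c from foot",g((245,172),.19)-.007*tx,"from shoulder",g((248,233),.21)-.007*tx)
for A,B,z in(((165,172),(325,172),.19),((160,235),(335,240),.21)):
    d=g(B,z)-g(A,z);print(np.hypot(*d[:2]),np.degrees(np.arctan2(d[1],d[0])))
T=lambda u,z:cast(t,(330+u[0]/5-.4,160+u[1]/5-.4),z)
h=T((178,230),.036);b=T((115,287),.031);k=T((286,145),.082);print(h,b,k,np.degrees(np.arctan2(*(k-b)[1::-1])))
q=pickle.load(open("w3.pkl","rb"));print("cf. before, top hub",cast(t,(364.8,206),.036))
```

```text
c from foot [0.53956529 0.1967243  0.19      ] from shoulder [0.53942264 0.19690746 0.21      ]
0.013351698550742874 17.177520410240202
0.013580788304894356 15.479788733041739
[ 0.44279641 -0.31072642  0.036     ] [ 0.4126001  -0.27593436  0.031     ] [ 0.48453993 -0.35820221  0.082     ] -48.83164718689124
cf. before, top hub [ 0.44173093 -0.30958063  0.036     ]
```

Request:
jog_arm --deltas '[-0.04,-0.2,0,0,0,0,-0.08,-0.4,0,0,0,0,-0.12,-0.6,0,0,0,0,-0.16,-0.8,0,0,0,0,-0.2,-1,0,0,0,0]' --claw 1

```text
time: 7.87
tool_pos: [0.5165, 0.0864, 0.269]
tool_rot: [3.141, 0.001, 1.865]
contact_force: [0.3, -0.3, -0.8]
opening: 0.0292
```

Request:
jog_arm --deltas '[-0.04,-0.2,0,0,0,0.055,-0.08,-0.4,0,0,0,0.11,-0.12,-0.6,0,0,0,0.165,-0.16,-0.8,0,0,0,0.22,-0.2,-1,0,0,0,0.272]'

```text
time: 8.28
tool_pos: [0.4963, -0.0135, 0.2691]
tool_rot: [3.142, 0.001, 2.297]
contact_force: [0.8, 0.5, 1.1]
opening: 0.0628
```

Request:
jog_arm --deltas '[-0.04,-0.2,0,0,0,0,-0.08,-0.4,0,0,0,0,-0.12,-0.6,0,0,0,0,-0.16,-0.8,0,0,0,0,-0.2,-1,0,0,0,0]'

```text
time: 8.7
tool_pos: [0.476, -0.1134, 0.269]
tool_rot: [-3.141, 0.001, 2.292]
contact_force: [0.1, -0.3, -0.6]
opening: 0.0908
```

Request:
jog_arm --deltas '[-0.04,-0.2,0,0,0,0,-0.08,-0.4,0,0,0,0,-0.12,-0.6,0,0,0,0,-0.16,-0.8,0,0,0,0,-0.2,-1,0,0,0,0]'

```text
time: 9.12
tool_pos: [0.4557, -0.2132, 0.2691]
tool_rot: [-3.141, 0.0, 2.292]
contact_force: [0.8, -0.1, -0.2]
opening: 0.092
```

Request:
jog_arm --deltas '[-0.04,-0.2,0,0,0,0,-0.08,-0.4,0,0,0,0,-0.12,-0.6,0,0,0,0,-0.16,-0.8,0,0,0,0,-0.16,-1,0,0,0,0]'

```text
time: 9.53
tool_pos: [0.4391, -0.3131, 0.2692]
tool_rot: [-3.141, 0.0, 2.292]
contact_force: [0.4, 0.2, 0.5]
opening: 0.0918
```

Request:
jog_arm --deltas '[0,0,-0.3,0,0,0,0,0,-0.6,0,0,0,0,0,-0.9,0,0,0,0,0,-1,0,0,0,0,0,-1,0,0,0]'

```text
time: 9.95
tool_pos: [0.439, -0.3108, 0.1666]
tool_rot: [-3.141, -0.005, 2.293]
contact_force: [0.8, 0.3, 0.4]
opening: 0.0916
```

Request:
jog_arm --deltas '[0.04,0,-0.3,0,0,0,0.04,0,-0.6,0,0,0,0.04,0,-0.9,0,0,0,0.04,0,-1,0,0,0,0.04,0,-1,0,0,0]'

```text
time: 10.37
tool_pos: [0.4445, -0.311, 0.068]
tool_rot: [-3.141, -0.003, 2.294]
contact_force: [1.1, -0.0, -0.1]
opening: 0.0919
```

Request:
jog_arm --deltas '[0,0,-0.25,0,0,0,-0.01,0,-0.4,0,0,0,-0.01,0,-0.49,0,0,0,-0.01,0,-0.49,0,0,0]'

```text
time: 10.7
tool_pos: [0.4444, -0.3115, 0.0201]
tool_rot: [3.142, 0.0, 2.294]
contact_force: [-0.5, 1.1, -1.2]
opening: 0.0919
```

Request:
jog_arm --deltas '[0,0,0,0,0,0,0,0,0,0,0,0,0,0,0,0,0,0,0,0,0,0,0,0,0,0,0,0,0,0]' --claw 0 --newtons 40

```text
time: 11.12
tool_pos: [0.4445, -0.3114, 0.0203]
tool_rot: [3.141, 0.001, 2.295]
contact_force: [0.4, 0.1, 0.2]
opening: 0.0626
```

Request:
jog_arm --deltas '[0,0,0,0,0,0,0,0,0,0,0,0,0,0,0,0,0,0,0,0,0,0,0,0,0,0,0,0,0,0]'

```text
time: 11.53
tool_pos: [0.4442, -0.3111, 0.0196]
tool_rot: [3.142, -0.0, 2.295]
contact_force: [0.3, 0.7, 0.7]
opening: 0.0295
```

Request:
jog_arm --deltas '[0,0,0,0,0,0,0,0,0,0,0,0,0,0,0,0,0,0,0,0,0,0,0,0,0,0,0,0,0,0]'

```text
time: 11.95
tool_pos: [0.4442, -0.3111, 0.0196]
tool_rot: [3.141, -0.0, 2.295]
contact_force: [0.2, -0.3, -0.1]
opening: 0.0006
```

Closed on nothing again, so look.

Run:
```python
from cell import robot
from h import *
import cv2,pickle
p=robot.camera_params("wrist");im=robot.read_camera("wrist");cv2.imwrite("pics/w6.png",im[...,::-1])
a=robot.read_camera("scene");cv2.imwrite("pics/s6.png",a[...,::-1])
s=robot.observe();print(s)
cs=robot.camera_params("scene");u=proj(cs,np.array([.444,-.311,.03]));x,y=(u-[60,70]).astype(int);print(u,x,y)
cv2.imwrite("pics/c6.png",np.hstack([cv2.resize(im[...,::-1],(400,400)),cv2.resize(a[max(y,0):y+120,x:x+120,::-1],(400,400),interpolation=cv2.INTER_CUBIC)]))
```

```text
{'time': 12.05, 'qpos': array([-7.52441618e-01,  5.82333456e-01,  1.69513402e+00,  1.31888773e-04,
        8.64096503e-01, -1.47632229e+00]), 'qvel': array([-2.89766857e-04, -3.10582895e-04,  9.44230025e-06, -2.63523665e-04,
        1.53118826e-03, -3.45379115e-04]), 'joint_efforts': array([ 5.25394171e-04, -4.86267829e+01, -1.80233645e+01, -2.14849273e-02,
        8.51072534e-02, -1.50524653e-05]), 'tool_pos': array([ 0.44419373, -0.31113812,  0.01964695]), 'tool_rot': array([3.14149009e+00, 1.90786336e-05, 2.29459136e+00]), 'contact_force': array([-0.8319132 , -0.18502558, -0.05121959]), 'torque': array([-0.03893678,  0.00495107, -0.02375546]), 'opening': 0.00038038994296107995}
[214.50606809 166.83684165] 154 96
```

View pics/c6.png

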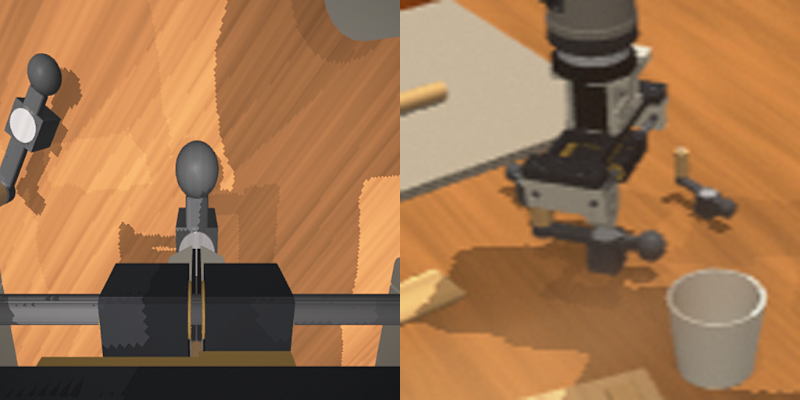

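Run:
```python
from cell import robot
from h import *
import cv2
p=robot.camera_params("wrist");cs=robot.camera_params("scene");t=robot.camera_params("top")
s=robot.observe();T=s["tool_pos"]
for z in(.0086,.0196,.0276,.036,.06):
    X=np.array([T[0],T[1],z]);print(z,"wrist400",(proj(p,X)*[400/512,400/384]).round(),"scene crop",((proj(cs,X)-[154,96])*400/120+[400,0]).round())
k=np.array([512/400,384/400])
print("ball",cast(p,(197,170)*k,.031),"hubtop edge far",cast(p,(197,233)*k,.036), "hub far top edge",cast(p,(197,208)*k,.036))
A=np.radians(131.5)
for d in(.045,.015,0):
  X=np.array([.443+d*np.cos(A),-.3105+d*np.sin(A),.031 if d>.04 else .036]);print(d,(proj(p,X)*[400/512,400/384]).round(),((proj(cs,X)-[154,96])*400/120+[400,0]).round())
im=robot.read_camera("top");cv2.imwrite("pics/t7.png",im[...,::-1])
cv2.imwrite("pics/c7.png",np.hstack([cv2.resize(im[150:250,320:420,::-1],(400,400),interpolation=cv2.INTER_CUBIC),cv2.resize(cv2.imread("pics/w6.png")[190:270,212:292],(400,400),interpolation=cv2.INTER_CUBIC)]))
```

```text
0.0086 wrist400 [197. 237.] scene crop [602. 255.]
0.0196 wrist400 [197. 244.] scene crop [602. 245.]
0.0276 wrist400 [197. 250.] scene crop [602. 238.]
0.036 wrist400 [197. 256.] scene crop [601. 231.]
0.06 wrist400 [197. 278.] scene crop [600. 209.]
ball [ 0.41349366 -0.27643915  0.031     ] hubtop edge far [ 0.43524445 -0.30101194  0.036     ] hub far top edge [ 0.42605247 -0.29063847  0.036     ]
0.045 [196. 170.] [647. 242.]
0.015 [196. 228.] [617. 233.]
0 [196. 254.] [603. 231.]
```

View pics/c7.png

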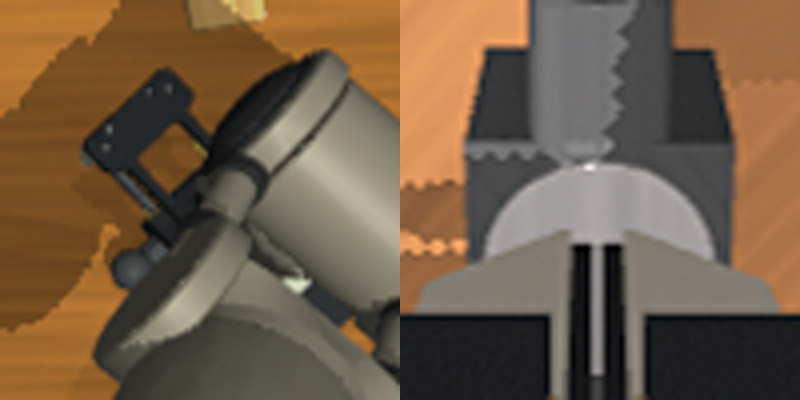

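The pads are shut above the white hub disc (tips around crop row 245), so the tips look higher than TCP−11 mm. I check the finger length against the open-finger picture w3.

```bash
python3 - <<'E'
import pickle
from h import *
p=pickle.load(open("w3.pkl","rb"));T=np.array([.4359,-.3002,.1365]);a=2.275
tx=np.array([np.cos(a),np.sin(a),0]);ty=np.array([np.sin(a),-np.cos(a),0])
for off in(-.011,0,.011,.027,.036):
    print(off,[(proj(p,T+[0,0,off]+.0095*sx*tx+.046*sy*ty)/.64).round().tolist() for sx,sy in((1,1),(1,-1),(-1,1),(-1,-1))])
E
python3 -c "
import cv2
im=cv2.imread('pics/w3.png');print(im.shape)"
```

```text
-0.011 [[507.0, 334.0], [281.0, 334.0], [504.0, 377.0], [284.0, 377.0]]
0 [[513.0, 343.0], [275.0, 343.0], [509.0, 388.0], [278.0, 388.0]]
0.011 [[520.0, 354.0], [268.0, 354.0], [516.0, 401.0], [272.0, 401.0]]
0.027 [[531.0, 371.0], [257.0, 371.0], [527.0, 422.0], [261.0, 422.0]]
0.036 [[538.0, 382.0], [250.0, 382.0], [534.0, 435.0], [254.0, 435.0]]
(384, 512, 3)
```

The open fingertips in w3, (258,372) and (531,372), match tips 27 mm *behind* the reported TCP, not 11 mm ahead: the tool is about 38 mm shorter than stated. That explains the empty grasps. I open the jaws and go down 40 mm more, watching the force.

Request:
jog_arm --deltas '[0,0,0,0,0,0,0,0,0,0,0,0,0,0,0,0,0,0,0,0,0,0,0,0,0,0,0,0,0,0]' --claw 1

```text
time: 12.52
tool_pos: [0.4442, -0.3112, 0.0196]
tool_rot: [3.142, 0.0, 2.295]
contact_force: [0.7, 0.6, 0.5]
opening: 0.0291
```

Request:
jog_arm --deltas '[0,0,0,0,0,0,0,0,0,0,0,0,0,0,0,0,0,0,0,0,0,0,0,0,0,0,0,0,0,0]'

```text
time: 12.93
tool_pos: [0.4442, -0.3112, 0.0197]
tool_rot: [3.142, 0.0, 2.295]
contact_force: [-0.8, -0.3, 0.8]
opening: 0.0623
```

Request:
jog_arm --deltas '[-0.005,0.005,-0.05,0,0,0,-0.01,0.01,-0.1,0,0,0,-0.01,0.01,-0.15,0,0,0,-0.01,0.01,-0.2,0,0,0,-0.01,0.01,-0.2,0,0,0]'

```text
time: 13.35
tool_pos: [0.4425, -0.3095, -0.0018]
tool_rot: [-3.141, -0.002, 2.295]
contact_force: [0.8, 0.3, -0.6]
opening: 0.0914
```

Request:
jog_arm --deltas '[0,0,-0.05,0,0,0,0,0,-0.1,0,0,0,0,0,-0.13,0,0,0,0,0,-0.16,0,0,0,0,0,-0.18,0,0,0]'

```text
time: 13.77
tool_pos: [0.4431, -0.31, -0.0188]
tool_rot: [3.142, -0.0, 2.295]
contact_force: [-0.7, 0.4, 0.7]
opening: 0.0917
```

Request:
jog_arm --deltas '[0,0,0,0,0,0,0,0,0,0,0,0,0,0,0,0,0,0,0,0,0,0,0,0,0,0,0,0,0,0]' --claw 0 --newtons 40

```text
time: 14.18
tool_pos: [0.4433, -0.3102, -0.0181]
tool_rot: [3.141, 0.0, 2.295]
contact_force: [-0.8, -0.6, 0.2]
opening: 0.0628
```

Request:
jog_arm --deltas '[0,0,0,0,0,0,0,0,0,0,0,0,0,0,0,0,0,0,0,0,0,0,0,0,0,0,0,0,0,0]'

```text
time: 14.6
tool_pos: [0.4432, -0.3101, -0.0184]
tool_rot: [3.141, -0.0, 2.295]
contact_force: [-1.2, 0.7, 2.2]
opening: 0.0297
```

Request:
jog_arm --deltas '[0,0,0,0,0,0,0,0,0,0,0,0,0,0,0,0,0,0,0,0,0,0,0,0,0,0,0,0,0,0]'

```text
time: 15.02
tool_pos: [0.4432, -0.3101, -0.0183]
tool_rot: [3.141, 0.0, 2.295]
contact_force: [0.8, 0.5, 0.5]
opening: 0.0295
```

Request:
jog_arm --deltas '[0,0,0.1,0,0,0,0,0,0.4,0,0,0,0,0,0.7,0,0,0,0,0,1,0,0,0]'

```text
time: 15.35
tool_pos: [0.4423, -0.3095, 0.0825]
tool_rot: [-3.141, -0.003, 2.295]
contact_force: [0.5, -0.1, -4.1]
opening: 0.0299
```

Request:
jog_arm --deltas '[0.04,0.2,0.2,0,0,0,0.08,0.4,0.4,0,0,0,0.12,0.6,0.6,0,0,0,0.16,0.8,0.8,0,0,0,0.2,1,1,0,0,0]'

```text
time: 15.77
tool_pos: [0.4624, -0.2088, 0.1826]
tool_rot: [-3.141, -0.001, 2.294]
contact_force: [0.1, -0.0, -4.3]
opening: 0.0301
```

Request:
jog_arm --deltas '[0.04,0.2,0.1,0,0,-0.055,0.08,0.4,0.2,0,0,-0.11,0.12,0.6,0.3,0,0,-0.165,0.16,0.8,0.4,0,0,-0.22,0.2,1,0.5,0,0,-0.272]'

```text
time: 16.18
tool_pos: [0.4824, -0.1089, 0.2321]
tool_rot: [-3.14, -0.001, 1.863]
contact_force: [1.0, 0.5, -4.3]
opening: 0.0298
```

Request:
jog_arm --deltas '[0.04,0.2,0,0,0,0,0.08,0.4,0,0,0,0,0.12,0.6,0,0,0,0,0.16,0.8,0,0,0,0,0.2,1,0,0,0,0]'

```text
time: 16.6
tool_pos: [0.5024, -0.0091, 0.2316]
tool_rot: [-3.14, -0.001, 1.867]
contact_force: [0.1, -0.2, -4.9]
opening: 0.0298
```

Request:
jog_arm --deltas '[0.04,0.2,0,0,0,0,0.08,0.4,0,0,0,0,0.12,0.6,0,0,0,0,0.16,0.8,0,0,0,0,0.2,1,0,0,0,0]'

```text
time: 17.02
tool_pos: [0.5224, 0.0907, 0.2315]
tool_rot: [-3.14, -0.0, 1.867]
contact_force: [-0.4, -0.5, -3.8]
opening: 0.0295
```

Request:
jog_arm --deltas '[0.03,0.3,0,0,0,0,0.06,0.6,0,0,0,0,0.1,0.9,0,0,0,0,0.16,1,0,0,0,0,0.16,1,0,0,0,0]'

```text
time: 17.43
tool_pos: [0.5388, 0.1923, 0.231]
tool_rot: [-3.14, -0.001, 1.87]
contact_force: [0.2, -0.2, -5.4]
opening: 0.03
```

Request:
jog_arm --deltas '[0.01,0.06,0,0,0,0,0.01,0.06,0,0,0,0,0.01,0.06,0,0,0,0]'

```text
time: 17.68
tool_pos: [0.5399, 0.1951, 0.2316]
tool_rot: [-3.141, 0.0, 1.867]
contact_force: [-0.4, -0.3, -4.6]
opening: 0.0296
```

Run:
```python
from cell import robot
from h import *
import cv2,pickle
p=robot.camera_params("wrist");im=robot.read_camera("wrist");cv2.imwrite("pics/w8.png",im[...,::-1])
a=robot.read_camera("scene");cv2.imwrite("pics/s8.png",a[...,::-1])
s=robot.observe();print(s["tool_pos"],s["tool_rot"],s["contact_force"])
cs=robot.camera_params("scene");X=s["tool_pos"]+[0,0,.0183]
u=proj(cs,np.array([.5395,.1968,.22]));x,y=(u-[40,40]).astype(int)
k=lambda v:((v-[x,y])*5+[400,0]).round()
tx=np.array([np.cos(1.869),np.sin(1.869),0])
print("hub under",k(proj(cs,X)),"hubtop",k(proj(cs,X+[0,0,.036])),"ball",k(proj(cs,X+.045*tx+[0,0,.031])),"spin top",k(proj(cs,np.array([.5395,.1968,.212]))))
print("wrist hub top",proj(p,X+[0,0,.036]),"ball",proj(p,X+.045*tx+[0,0,.031]),)
cv2.imwrite("pics/c8.png",np.hstack([cv2.resize(im[100:300,150:350,::-1],(400,400)),cv2.resize(a[y:y+80,x:x+80,::-1],(400,400),interpolation=cv2.INTER_CUBIC)]))
```

```text
[0.54003182 0.19493541 0.23173722] [-3.14133759e+00  2.60943729e-04  1.86625789e+00] [ 0.59934366 -0.55262771 -4.30481467]
hub under [603. 141.] hubtop [611.  64.] ball [715. 126.] spin top [600. 220.]
wrist hub top [251.84960466 282.47406485] ball [251.68637364 183.05500739]
```

View pics/c8.png

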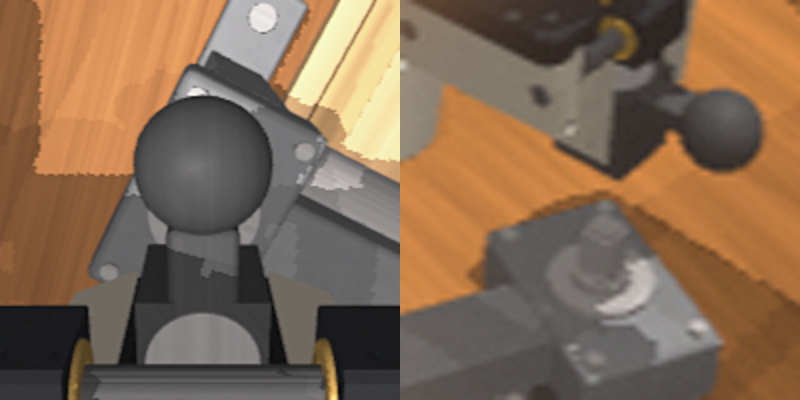

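The crank hangs square in the jaws: ball at wrist (251.5,182.5) against (251.7,183.1) predicted, and in the scene half ball and spindle show the same small offset, so the aim (0.5395, 0.1968) holds. Descend to just above the square.

Request:
jog_arm --deltas '[-0.005,0.02,-0.1,0,0,0.003,-0.005,0.02,-0.2,0,0,0.003,-0.005,0.02,-0.3,0,0,0.003,-0.005,0.02,-0.34,0,0,0.003,-0.005,0.02,-0.34,0,0,0.003]'

```text
time: 18.2
tool_pos: [0.5387, 0.1975, 0.1956]
tool_rot: [-3.138, -0.0, 1.872]
contact_force: [0.7, 0.2, -4.1]
opening: 0.0295
```

Request:
jog_arm --deltas '[0,0,0,0,0,0,0,0,0,0,0,0]'

```text
time: 18.37
tool_pos: [0.54, 0.1979, 0.198]
tool_rot: [3.141, 0.0, 1.872]
contact_force: [0.4, 0.2, -4.2]
opening: 0.0301
```

Request:
jog_arm --deltas '[-0.005,-0.01,-0.01,0,0,0,-0.005,-0.01,-0.02,0,0,0,-0.005,-0.01,-0.03,0,0,0,-0.005,-0.01,-0.04,0,0,0,-0.005,-0.01,-0.045,0,0,0]'

```text
time: 18.78
tool_pos: [0.5391, 0.1968, 0.1931]
tool_rot: [3.142, -0.0, 1.872]
contact_force: [-0.4, 0.2, -4.3]
opening: 0.0299
```

Underside ~0.2114, just past the top, no contact. Continue gently.

Request:
jog_arm --deltas '[0.003,0,-0.005,0,0,0,0.003,0,-0.01,0,0,0,0.003,0,-0.015,0,0,0,0.003,0,-0.02,0,0,0]'

```text
time: 19.12
tool_pos: [0.5395, 0.1969, 0.1911]
tool_rot: [3.141, 0.0, 1.872]
contact_force: [0.3, -1.2, -5.1]
opening: 0.0296
```

Request:
jog_arm --deltas '[0,0,-0.005,0,0,0,0,0,-0.01,0,0,0,0,0,-0.015,0,0,0,0,0,-0.02,0,0,0]'

```text
time: 19.45
tool_pos: [0.5395, 0.1969, 0.1891]
tool_rot: [3.141, 0.0, 1.872]
contact_force: [-0.3, 0.9, -5.4]
opening: 0.0296
```

Request:
jog_arm --deltas '[0,0,-0.01,0,0,0,0,0,-0.02,0,0,0,0,0,-0.03,0,0,0,0,0,-0.04,0,0,0]'

```text
time: 19.78
tool_pos: [0.5395, 0.1969, 0.185]
tool_rot: [-3.142, -0.0, 1.872]
contact_force: [-0.6, -0.2, -4.6]
opening: 0.0299
```

Request:
jog_arm --deltas '[0,0,-0.02,0,0,0,0,0,-0.04,0,0,0,0,0,-0.06,0,0,0,0,0,-0.08,0,0,0,0,0,-0.1,0,0,0]'

```text
time: 20.2
tool_pos: [0.5395, 0.1969, 0.1749]
tool_rot: [-3.142, 0.0, 1.872]
contact_force: [-0.2, -0.6, -3.9]
opening: 0.03
```

Request:
jog_arm --deltas '[0,0,-0.005,0,0,0,0,0,-0.01,0,0,0,0,0,-0.015,0,0,0,0,0,-0.02,0,0,0]'

```text
time: 20.53
tool_pos: [0.5396, 0.1969, 0.1732]
tool_rot: [3.141, 0.0, 1.872]
contact_force: [-0.6, 0.4, -5.4]
opening: 0.0297
```

Request:
jog_arm --deltas '[0,0,-0.004,0,0,0,0,0,-0.008,0,0,0,0,0,-0.012,0,0,0,0,0,-0.012,0,0,0]'

```text
time: 20.87
tool_pos: [0.5394, 0.1969, 0.1719]
tool_rot: [3.142, -0.0, 1.872]
contact_force: [0.3, 0.5, -4.9]
opening: 0.0297
```

Request:
jog_arm --deltas '[0,0,0,0,0,0,0,0,0,0,0,0,0,0,0,0,0,0,0,0,0,0,0,0,0,0,0,0,0,0]' --claw 0.7

```text
time: 21.28
tool_pos: [0.5397, 0.1969, 0.1723]
tool_rot: [3.141, 0.0, 1.872]
contact_force: [-0.5, -0.6, 0.5]
opening: 0.0588
```

Request:
jog_arm --deltas '[0,0,0,0,0,0,0,0,0,0,0,0,0,0,0,0,0,0]'

```text
time: 21.53
tool_pos: [0.5395, 0.1969, 0.172]
tool_rot: [3.141, 0.0, 1.872]
contact_force: [0.7, 0.5, 0.6]
opening: 0.0642
```

Request:
jog_arm --deltas '[0,0,0.05,0,0,0,0,0,0.1,0,0,0,0,0,0.2,0,0,0,0,0,0.3,0,0,0,0,0,0.37,0,0,0]'

```text
time: 21.95
tool_pos: [0.5401, 0.197, 0.2109]
tool_rot: [3.139, 0.0, 1.872]
contact_force: [0.1, 0.4, 0.1]
opening: 0.0646
```

Request:
jog_arm --deltas '[0.05,-0.15,0,0,0,0,0.1,-0.3,0,0,0,0,0.15,-0.45,0,0,0,0,0.193,-0.62,0,0,0,0,0.193,-0.62,0,0,0,0]'

```text
time: 22.37
tool_pos: [0.5598, 0.1323, 0.2098]
tool_rot: [3.14, 0.001, 1.87]
contact_force: [0.7, 0.5, 0.0]
opening: 0.0644
```

Run:
```python
from cell import robot
from h import *
import cv2
p=robot.camera_params("wrist");im=robot.read_camera("wrist");cv2.imwrite("pics/w9.png",im[...,::-1])
a=robot.read_camera("scene");cv2.imwrite("pics/s9.png",a[...,::-1])
s=robot.observe();print(s["tool_pos"],s["tool_rot"],s["contact_force"],s["opening"])
c=np.array([.5395,.1968,0]);t=np.array([np.cos(1.872),np.sin(1.872),0])
for n,X in(("hubtop",c+[0,0,.226]),("ball",c+.045*t+[0,0,.221]),("ball if 4mm high",c+.045*t+[0,0,.225]),("handle top",c-.065*t+[0,0,.272])):print(n,proj(p,X)/.96)
cv2.imwrite("pics/c9.png",cv2.resize(im[...,::-1],None,fx=1/.96,fy=1/.96))
```

```text
[0.55904477 0.13464372 0.20955927] [ 3.14069727e+00 -1.95778793e-04  1.87069429e+00] [-0.22727096  0.34497261 -0.65563301] 0.06452534967989002
hubtop [261.32685686 127.92170183]
ball [261.10767494  26.35334381]
ball if 4mm high [261.11114677  24.39362937]
handle top [261.77634324 298.48922317]
```

View pics/c9.png

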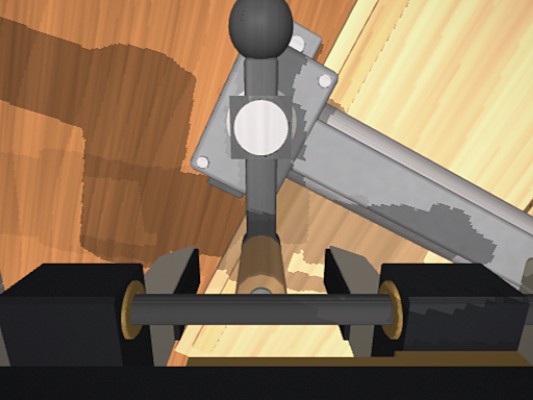

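The crank sits on the spindle (hub disc at (261,128), ball (261,27), as predicted for seated), and the handle stands between the open fingers at (262,275). Grip the handle.

Request:
jog_arm --deltas '[0,0,0,0,0,0,0,0,0,0,0,0,0,0,0,0,0,0,0,0,0,0,0,0,0,0,0,0,0,0]' --claw 0 --newtons 30

```text
time: 22.88
tool_pos: [0.5587, 0.1353, 0.2089]
tool_rot: [3.142, -0.0, 1.873]
contact_force: [-0.6, -0.1, -0.2]
opening: 0.0356
```

Request:
jog_arm --deltas '[0,0,0,0,0,0,0,0,0,0,0,0,0,0,0,0,0,0,0,0,0,0,0,0,0,0,0,0,0,0]'

```text
time: 23.3
tool_pos: [0.5587, 0.135, 0.2089]
tool_rot: [-3.141, -0.0, 1.872]
contact_force: [-0.4, 0.5, 0.8]
opening: 0.0216
```

```bash
cat > arc.py <<'E'
import sys,numpy as np
from cell import robot
# arc.py step_deg n ... : prints rows (0.1 m) along the circle clockwise from the present angle
c=np.array([.5395,.1968]);s=robot.observe();d=s["tool_pos"][:2]-c;a=np.arctan2(d[1],d[0]);r=np.hypot(*d)
F=s["contact_force"];tg=np.array([np.sin(a),-np.cos(a)])
print("t",s["time"],"ang",np.degrees(a).round(1),"r",r.round(4),"z",s["tool_pos"][2].round(4),"Ftan",(F[:2]@tg).round(2),"Frad",(F[:2]@d/r).round(2),"Fz",F[2].round(1),"open",s["opening"].round(4))
a0=np.radians(float(sys.argv[1])) if len(sys.argv)>3 else a
p0=c+.065*np.array([np.cos(a0),np.sin(a0)])
st=float(sys.argv[-2])
for k in range(1,int(sys.argv[-1])+1):
    b=a0-np.radians(st*k);print(((c+.065*np.array([np.cos(b),np.sin(b)])-p0)*10).round(3),np.degrees(b).round(1))
E
python3 arc.py -72.7 20 40
```

```text
Traceback (most recent call last):
  File "arc.py", line 6, in <module>
    print("t",s["time"],"ang",np.degrees(a).round(1),"r",r.round(4),"z",s["tool_pos"][2].round(4),"Ftan",(F[:2]@tg).round(2),"Frad",(F[:2]@d/r).round(2),"Fz",F[2].round(1),"open",s["opening"].round(4))
                                                                                                                                                                                   ^^^^^^^^^^^^^^^^^^
AttributeError: 'float' object has no attribute 'round'
```

```bash
sed -i 's/s\["opening"\].round(4)/round(s["opening"],4)/' arc.py
for a in -72.7 -162.7 107.3 17.3; do python3 arc.py $a 18 5; done
```

```text
t 23.3 ang -72.7 r 0.0647 z 0.2089 Ftan 0.2 Frad -0.64 Fz 0.8 open 0.0216
[-0.201 -0.029] -90.7
[-0.402  0.005] -108.7
[-0.582  0.099] -126.7
[-0.724  0.245] -144.7
[-0.814  0.427] -162.7
t 23.3 ang -72.7 r 0.0647 z 0.2089 Ftan 0.2 Frad -0.64 Fz 0.8 open 0.0216
[-0.029  0.201] -180.7
[0.005 0.402] -198.7
[0.099 0.582] -216.7
[0.245 0.724] -234.7
[0.427 0.814] -252.7
t 23.3 ang -72.7 r 0.0647 z 0.2089 Ftan 0.2 Frad -0.64 Fz 0.8 open 0.0216
[0.201 0.029] 89.3
[ 0.402 -0.005] 71.3
[ 0.582 -0.099] 53.3
[ 0.724 -0.245] 35.3
[ 0.814 -0.427] 17.3
t 23.3 ang -72.7 r 0.0647 z 0.2089 Ftan 0.2 Frad -0.64 Fz 0.8 open 0.0216
[ 0.029 -0.201] -0.7
[-0.005 -0.402] -18.7
[-0.099 -0.582] -36.7
[-0.245 -0.724] -54.7
[-0.427 -0.814] -72.7
```

Request:
jog_arm --deltas '[-0.201,-0.029,0,0,0,0,-0.402,0.005,0,0,0,0,-0.582,0.099,0,0,0,0,-0.724,0.245,0,0,0,0,-0.814,0.427,0,0,0,0]'

```text
time: 23.72
tool_pos: [0.4777, 0.177, 0.2091]
tool_rot: [3.139, 0.002, 1.871]
contact_force: [12.5, 0.7, -8.7]
opening: 0.0219
```

```bash
python3 arc.py 18 1
```

```text
t 23.7167 ang -162.2 r 0.0649 z 0.2091 Ftan -3.1 Frad -12.09 Fz -8.7 open 0.0219
[-0.031  0.201] -180.2
```

Request:
jog_arm --deltas '[-0.022,0.201,0,0,0,0,0.015,0.402,0,0,0,0,0.109,0.582,0,0,0,0,0.25,0.724,0,0,0,0,0.432,0.814,0,0,0,0]'

```text
time: 24.13
tool_pos: [0.5194, 0.2595, 0.2088]
tool_rot: [-3.139, 0.001, 1.874]
contact_force: [-1.5, -7.2, -2.8]
opening: 0.0215
```

```bash
python3 arc.py 18 1;sleep 0; python3 -c "
from cell import robot
robot.read_camera('wrist');s=robot.observe();print(s['contact_force'],s['tool_pos'])"
```

```text
t 24.1333 ang 107.8 r 0.0659 z 0.2088 Ftan -3.59 Frad -6.41 Fz -2.8 open 0.0215
[0.201 0.031] 89.8
[0.27085099 1.63451192 4.37209056] [0.52331497 0.26049103 0.20855574]
```

Request:
jog_arm --deltas '[0.201,0.024,0,0,0,0,0.402,-0.01,0,0,0,0,0.582,-0.104,0,0,0,0,0.724,-0.25,0,0,0,0,0.814,-0.432,0,0,0,0]'

```text
time: 24.6
tool_pos: [0.602, 0.2167, 0.2087]
tool_rot: [-3.141, -0.002, 1.873]
contact_force: [-6.1, 1.4, 0.1]
opening: 0.0214
```

Request:
jog_arm --deltas '[0.029,-0.201,0,0,0,0,-0.005,-0.402,0,0,0,0,-0.099,-0.582,0,0,0,0,-0.245,-0.724,0,0,0,0,-0.427,-0.814,0,0,0,0]'

```text
time: 25.02
tool_pos: [0.559, 0.1348, 0.2086]
tool_rot: [3.14, -0.003, 1.871]
contact_force: [0.6, 12.6, -5.0]
opening: 0.0214
```

```bash
python3 arc.py 18 1; python3 -c "
from cell import robot
import cv2
cv2.imwrite('pics/w10.png',robot.read_camera('wrist')[...,::-1]);s=robot.observe();print(s['contact_force'],s['tool_pos'])"
```

```text
t 25.0167 ang -72.5 r 0.065 z 0.2086 Ftan -4.35 Frad -11.83 Fz -5.0 open 0.0214
[-0.201 -0.03 ] -90.5
[-2.06685795  1.89547593 -1.19000672] [0.55519912 0.13395471 0.2085965 ]
```

Request:
jog_arm --deltas '[-0.201,-0.029,0,0,0,0,-0.402,0.005,0,0,0,0,-0.582,0.099,0,0,0,0,-0.724,0.245,0,0,0,0,-0.814,0.427,0,0,0,0]'

```text
time: 25.48
tool_pos: [0.4779, 0.1764, 0.2091]
tool_rot: [3.139, 0.002, 1.871]
contact_force: [12.2, 0.5, -9.1]
opening: 0.021
```

Request:
jog_arm --deltas '[-0.029,0.201,0,0,0,0,0.005,0.402,0,0,0,0,0.099,0.582,0,0,0,0,0.245,0.724,0,0,0,0,0.427,0.814,0,0,0,0]'

```text
time: 25.9
tool_pos: [0.5189, 0.2593, 0.2089]
tool_rot: [-3.139, -0.0, 1.873]
contact_force: [-2.0, -5.4, -0.6]
opening: 0.0212
```

```bash
python3 -c "
from cell import robot
import cv2
cv2.imwrite('pics/w11.png',robot.read_camera('wrist')[...,::-1])"; python3 arc.py 107.3 9 10
```

```text
t 25.95 ang 104.6 r 0.0656 z 0.2087 Ftan 0.72 Frad 4.82 Fz 5.6 open 0.0214
[0.099 0.023] 98.3
[0.201 0.029] 89.3
[0.303 0.02 ] 80.3
[ 0.402 -0.005] 71.3
[ 0.495 -0.045] 62.3
[ 0.582 -0.099] 53.3
[ 0.658 -0.167] 44.3
[ 0.724 -0.245] 35.3
[ 0.776 -0.333] 26.3
[ 0.814 -0.427] 17.3
```

Request:
jog_arm --deltas '[0.099,0.023,0,0,0,0,0.201,0.029,0,0,0,0,0.303,0.02,0,0,0,0,0.402,-0.005,0,0,0,0,0.402,-0.005,0,0,0,0]'

```text
time: 26.37
tool_pos: [0.5619, 0.2583, 0.2092]
tool_rot: [3.139, -0.002, 1.871]
contact_force: [0.5, 5.1, 1.5]
opening: 0.0218
```

```bash
python3 arc.py 71.3 5 10
```

```text
t 26.3667 ang 70.0 r 0.0655 z 0.2092 Ftan -1.25 Frad 4.99 Fz 1.5 open 0.0218
[ 0.053 -0.021] 66.3
[ 0.104 -0.046] 61.3
[ 0.152 -0.075] 56.3
[ 0.198 -0.108] 51.3
[ 0.241 -0.146] 46.3
[ 0.28  -0.187] 41.3
[ 0.315 -0.231] 36.3
[ 0.347 -0.278] 31.3
[ 0.374 -0.328] 26.3
[ 0.397 -0.38 ] 21.3
```

Run:
```python
import numpy as np
P=lambda d:np.array([.65*np.cos(np.radians(d)),.65*np.sin(np.radians(d))])
a=71.3
for k in range(18):
    r=[]
    for j in range(1,6):r+=[*(P(a-4*j)-P(a)).round(3).tolist(),0,0,0,0]
    a-=20;print(round(a,1),str(r),"tan",np.sin(np.radians(a)).round(2),-np.cos(np.radians(a)).round(2))
```

```text
51.3 [0.042, -0.016, 0, 0, 0, 0, 0.084, -0.035, 0, 0, 0, 0, 0.123, -0.057, 0, 0, 0, 0, 0.162, -0.081, 0, 0, 0, 0, 0.198, -0.108, 0, 0, 0, 0] tan 0.78 -0.63
31.3 [0.034, -0.03, 0, 0, 0, 0, 0.067, -0.061, 0, 0, 0, 0, 0.097, -0.096, 0, 0, 0, 0, 0.124, -0.132, 0, 0, 0, 0, 0.149, -0.17, 0, 0, 0, 0] tan 0.52 -0.85
11.3 [0.022, -0.04, 0, 0, 0, 0, 0.042, -0.081, 0, 0, 0, 0, 0.058, -0.123, 0, 0, 0, 0, 0.072, -0.166, 0, 0, 0, 0, 0.082, -0.21, 0, 0, 0, 0] tan 0.2 -0.98
-8.7 [0.007, -0.045, 0, 0, 0, 0, 0.012, -0.09, 0, 0, 0, 0, 0.013, -0.135, 0, 0, 0, 0, 0.01, -0.181, 0, 0, 0, 0, 0.005, -0.226, 0, 0, 0, 0] tan -0.15 -0.99
-28.7 [-0.008, -0.045, 0, 0, 0, 0, -0.02, -0.088, 0, 0, 0, 0, -0.034, -0.131, 0, 0, 0, 0, -0.052, -0.173, 0, 0, 0, 0, -0.072, -0.214, 0, 0, 0, 0] tan -0.48 -0.88
-48.7 [-0.023, -0.039, 0, 0, 0, 0, -0.049, -0.076, 0, 0, 0, 0, -0.077, -0.112, 0, 0, 0, 0, -0.108, -0.145, 0, 0, 0, 0, -0.141, -0.176, 0, 0, 0, 0] tan -0.75 -0.66
-68.7 [-0.035, -0.029, 0, 0, 0, 0, -0.072, -0.055, 0, 0, 0, 0, -0.111, -0.079, 0, 0, 0, 0, -0.151, -0.099, 0, 0, 0, 0, -0.193, -0.117, 0, 0, 0, 0] tan -0.93 
[... 1011 characters left out ...]
34, 0.131, 0, 0, 0, 0, 0.052, 0.173, 0, 0, 0, 0, 0.072, 0.214, 0, 0, 0, 0] tan 0.48 0.88
-228.7 [0.023, 0.039, 0, 0, 0, 0, 0.049, 0.076, 0, 0, 0, 0, 0.077, 0.112, 0, 0, 0, 0, 0.108, 0.145, 0, 0, 0, 0, 0.141, 0.176, 0, 0, 0, 0] tan 0.75 0.66
-248.7 [0.035, 0.029, 0, 0, 0, 0, 0.072, 0.055, 0, 0, 0, 0, 0.111, 0.079, 0, 0, 0, 0, 0.151, 0.099, 0, 0, 0, 0, 0.193, 0.117, 0, 0, 0, 0] tan 0.93 0.36
-268.7 [0.043, 0.015, 0, 0, 0, 0, 0.087, 0.027, 0, 0, 0, 0, 0.131, 0.036, 0, 0, 0, 0, 0.176, 0.042, 0, 0, 0, 0, 0.221, 0.044, 0, 0, 0, 0] tan 1.0 0.02
-288.7 [0.045, -0.001, 0, 0, 0, 0, 0.091, -0.004, 0, 0, 0, 0, 0.135, -0.011, 0, 0, 0, 0, 0.18, -0.021, 0, 0, 0, 0, 0.223, -0.034, 0, 0, 0, 0] tan 0.95 -0.32
```

Request:
jog_arm --deltas '[0.042,-0.016,0,0,0,0,0.084,-0.035,0,0,0,0,0.123,-0.057,0,0,0,0,0.162,-0.081,0,0,0,0,0.198,-0.108,0,0,0,0]'

```text
time: 26.78
tool_pos: [0.58, 0.2481, 0.2092]
tool_rot: [3.141, -0.002, 1.873]
contact_force: [-0.2, 5.4, 0.9]
opening: 0.0213
```

Request:
jog_arm --deltas '[0.034,-0.03,0,0,0,0,0.067,-0.061,0,0,0,0,0.097,-0.096,0,0,0,0,0.124,-0.132,0,0,0,0,0.149,-0.17,0,0,0,0]'

```text
time: 27.2
tool_pos: [0.5954, 0.2304, 0.2092]
tool_rot: [3.14, -0.001, 1.872]
contact_force: [0.6, 4.1, 0.5]
opening: 0.0217
```

Request:
jog_arm --deltas '[0.022,-0.04,0,0,0,0,0.042,-0.081,0,0,0,0,0.058,-0.123,0,0,0,0,0.072,-0.166,0,0,0,0,0.082,-0.21,0,0,0,0]'

```text
time: 27.62
tool_pos: [0.6037, 0.2085, 0.2089]
tool_rot: [-3.141, 0.0, 1.872]
contact_force: [-0.4, 2.2, 1.5]
opening: 0.0215
```

Request:
jog_arm --deltas '[0.007,-0.045,0,0,0,0,0.012,-0.09,0,0,0,0,0.013,-0.135,0,0,0,0,0.01,-0.181,0,0,0,0,0.005,-0.226,0,0,0,0]'

```text
time: 28.03
tool_pos: [0.6038, 0.1861, 0.2088]
tool_rot: [-3.141, -0.0, 1.872]
contact_force: [-2.8, 3.6, 0.5]
opening: 0.0214
```

Request:
jog_arm --deltas '[-0.008,-0.045,0,0,0,0,-0.02,-0.088,0,0,0,0,-0.034,-0.131,0,0,0,0,-0.052,-0.173,0,0,0,0,-0.072,-0.214,0,0,0,0]'

```text
time: 28.45
tool_pos: [0.5964, 0.1651, 0.2087]
tool_rot: [-3.141, -0.001, 1.872]
contact_force: [-2.2, 5.6, -0.6]
opening: 0.0218
```

Request:
jog_arm --deltas '[-0.023,-0.039,0,0,0,0,-0.049,-0.076,0,0,0,0,-0.077,-0.112,0,0,0,0,-0.108,-0.145,0,0,0,0,-0.141,-0.176,0,0,0,0]'

```text
time: 28.87
tool_pos: [0.5824, 0.1479, 0.2086]
tool_rot: [-3.141, -0.001, 1.872]
contact_force: [-1.4, 7.0, -0.9]
opening: 0.0217
```

Request:
jog_arm --deltas '[-0.035,-0.029,0,0,0,0,-0.072,-0.055,0,0,0,0,-0.111,-0.079,0,0,0,0,-0.151,-0.099,0,0,0,0,-0.193,-0.117,0,0,0,0]'

```text
time: 29.28
tool_pos: [0.5635, 0.1366, 0.2087]
tool_rot: [3.14, -0.001, 1.872]
contact_force: [1.2, 7.6, -2.7]
opening: 0.0215
```

Request:
jog_arm --deltas '[-0.043,-0.015,0,0,0,0,-0.087,-0.027,0,0,0,0,-0.131,-0.036,0,0,0,0,-0.176,-0.042,0,0,0,0,-0.221,-0.044,0,0,0,0]'

```text
time: 29.7
tool_pos: [0.5421, 0.1322, 0.2088]
tool_rot: [3.139, -0.001, 1.872]
contact_force: [3.5, 8.2, -4.0]
opening: 0.0217
```

Request:
jog_arm --deltas '[-0.045,0.001,0,0,0,0,-0.091,0.004,0,0,0,0,-0.135,0.011,0,0,0,0,-0.18,0.021,0,0,0,0,-0.223,0.034,0,0,0,0]'

```text
time: 30.12
tool_pos: [0.5205, 0.1351, 0.2089]
tool_rot: [3.138, 0.0, 1.872]
contact_force: [5.4, 6.4, -4.5]
opening: 0.0219
```

Request:
jog_arm --deltas '[-0.042,0.016,0,0,0,0,-0.084,0.035,0,0,0,0,-0.123,0.057,0,0,0,0,-0.162,0.081,0,0,0,0,-0.198,0.108,0,0,0,0]'

```text
time: 30.53
tool_pos: [0.501, 0.145, 0.209]
tool_rot: [3.138, 0.002, 1.872]
contact_force: [5.8, 2.6, -4.8]
opening: 0.0217
```

Request:
jog_arm --deltas '[-0.034,0.03,0,0,0,0,-0.067,0.061,0,0,0,0,-0.097,0.096,0,0,0,0,-0.124,0.132,0,0,0,0,-0.149,0.17,0,0,0,0]'

```text
time: 30.95
tool_pos: [0.4851, 0.1619, 0.209]
tool_rot: [3.14, 0.002, 1.871]
contact_force: [5.2, -0.3, -4.0]
opening: 0.0215
```

Request:
jog_arm --deltas '[-0.022,0.04,0,0,0,0,-0.042,0.081,0,0,0,0,-0.058,0.123,0,0,0,0,-0.072,0.166,0,0,0,0,-0.082,0.21,0,0,0,0]'

```text
time: 31.37
tool_pos: [0.476, 0.1838, 0.209]
tool_rot: [-3.141, 0.0, 1.872]
contact_force: [3.0, -2.8, -1.6]
opening: 0.0212
```

Request:
jog_arm --deltas '[-0.007,0.045,0,0,0,0,-0.012,0.09,0,0,0,0,-0.013,0.135,0,0,0,0,-0.01,0.181,0,0,0,0,-0.005,0.226,0,0,0,0]'

```text
time: 31.78
tool_pos: [0.4748, 0.2045, 0.2088]
tool_rot: [-3.138, 0.004, 1.872]
contact_force: [-1.1, -13.3, 2.8]
opening: 0.0215
```

The crank has gone stiff (about 13 N tangential, free was ~3.3 N). Ease the push off by about 1 mm and open.

Request:
jog_arm --deltas '[0,-0.01,0,0,0,0,0,-0.01,0,0,0,0]'

```text
time: 31.95
tool_pos: [0.4748, 0.2042, 0.2088]
tool_rot: [-3.138, 0.002, 1.872]
contact_force: [-0.5, -8.5, 1.6]
opening: 0.0212
```

Request:
jog_arm --deltas '[0,-0.012,0,0,0,0,0,-0.012,0,0,0,0]'

```text
time: 32.12
tool_pos: [0.4747, 0.2031, 0.2089]
tool_rot: [-3.139, 0.002, 1.872]
contact_force: [-1.1, -6.7, 1.3]
opening: 0.0215
```

Request:
jog_arm --deltas '[0,0,0,0,0,0,0,0,0,0,0,0,0,0,0,0,0,0,0,0,0,0,0,0,0,0,0,0,0,0]' --claw 0.65

```text
time: 32.53
tool_pos: [0.4757, 0.2045, 0.2089]
tool_rot: [3.141, -0.001, 1.872]
contact_force: [-0.0, -0.1, -0.1]
opening: 0.0504
```

Request:
jog_arm --deltas '[0,0,0,0,0,0,0,0,0,0,0,0,0,0,0,0,0,0]'

```text
time: 32.78
tool_pos: [0.4758, 0.2041, 0.2089]
tool_rot: [3.141, -0.0, 1.872]
contact_force: [-0.0, -1.0, -0.2]
opening: 0.0594
```

Request:
jog_arm --deltas '[0,0,0.1,0,0,0,0,0,0.3,0,0,0,0,0,0.5,0,0,0,0,0,0.7,0,0,0,0,0,0.9,0,0,0]'

```text
time: 33.2
tool_pos: [0.4757, 0.204, 0.3008]
tool_rot: [3.141, -0.0, 1.872]
contact_force: [0.4, 0.4, 0.2]
opening: 0.0596
```

Request:
jog_arm --deltas '[0,-0.2,0,0,0,0,0,-0.5,0,0,0,0,0,-0.8,0,0,0,0,0,-1,0,0,0,0,0,-1,0,0,0,0]'

```text
time: 33.62
tool_pos: [0.4759, 0.101, 0.2999]
tool_rot: [3.141, 0.002, 1.869]
contact_force: [0.9, 0.9, 0.8]
opening: 0.0597
```

Run:
```python
from cell import robot
from h import *
import cv2
s=robot.observe();print(s["time"],s["tool_pos"],s["contact_force"])
c=np.array([.5395,.1968,0]);a=np.radians(171.3);t=np.array([np.cos(a),np.sin(a),0])
for n in("wrist","scene","top"):
    p=robot.camera_params(n);im=robot.read_camera(n);cv2.imwrite(f"pics/end_{n}.png",im[...,::-1])
    hsv=cv2.cvtColor(im,cv2.COLOR_RGB2HSV)
    m=((hsv[...,2]>175)&(hsv[...,1]<40)).astype(np.uint8)      # white hub disc
    w=((hsv[...,0]>12)&(hsv[...,0]<28)&(hsv[...,2]>120)&(hsv[...,1]>60)).astype(np.uint8)
    d=((hsv[...,2]<75)&(hsv[...,1]<90)).astype(np.uint8)
    for nm,X,mm in(("disc",c+[0,0,.226],m),("ball",c-.045*t+[0,0,.221],d),("handle",c+.065*t+[0,0,.272],m)):
        u=proj(p,X);k,l,st,ce=cv2.connectedComponentsWithStats(mm)
        o=sorted([(round(float(np.hypot(*(ce[i]-u))),1),ce[i].round(1).tolist(),int(st[i,4])) for i in range(1,k) if st[i,4]>5])[:2]
        print(n,nm,"pred",u.round(1),o)
```

```text
33.6167 [0.4759302  0.1009889  0.29989609] [0.87275586 0.90708319 0.75438145]
wrist disc pred [367.6 107.6] [(0.8, [367.7, 106.8], 943), (30.9, [351.2, 81.4], 60)]
wrist ball pred [413.7 133. ] [(10.1, [414.0, 122.9], 419), (52.4, [438.7, 179.0], 206)]
wrist handle pred [301.8  60.7] [(25.0, [315.5, 81.6], 8), (25.2, [292.7, 84.2], 220)]
scene disc pred [293.6 218.5] [(1.0, [294.6, 218.6], 81), (21.5, [299.5, 239.1], 17)]
scene ball pred [272.4 226.8] [(18.1, [289.7, 231.7], 318), (43.1, [284.0, 268.3], 223)]
scene handle pred [325.5 191. ] [(5.4, [321.7, 187.1], 9), (41.5, [294.6, 218.6], 81)]
top disc pred [163.4 166.7] [(8.2, [158.2, 173.2], 32), (11.3, [173.8, 170.9], 89)]
top ball pred [166.6 147.9] [(43.7, [205.6, 167.5], 673), (55.9, [178.0, 202.6], 11)]
top handle pred [154.1 193.3] [(20.1, [150.1, 173.5], 11), (20.5, [158.2, 173.2], 32)]
```

```bash
python3 -c "
from cell import robot
print(robot.hand_in())"
```

```text
the job is handed in; nothing more can be done
None
```

The crank is on the spindle and wound clockwise about 2.3 turns until it went stiff, then released. I handed the job in at about 34 s of the 72 s allowed.

- **Fitting:** The crank went onto the square in small steps. No contact force showed above the crank's own weight.
- **Winding:** Free running took about 3 to 4 N at the handle. In the last 20° step it jumped to about 13 N. That is above the 6 to 10 N firm range but below the 15 N crush limit. I stopped there, eased the push off and let go.
- **Last checks:** The hub disc was within 1 pixel of its seated position in the wrist and scene cameras, and the hand was clear with no contact force.
    - My colour masks gave no usable match for the hub, ball or handle in the top view. The ball and handle matches were also poor in the other two views.
    - The roller's load on the strips is inferred from the handle force only; I had no direct reading. I did not re-measure the bottle, cup and rib at the end, but no move went near them.
- **What went wrong:** The first two grasps closed on nothing. The fingertips are about 27 mm behind the reported TCP instead of 11 mm ahead of it. The pictures showed this and I corrected for it; the crank had not moved.

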